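Press the bit tubes home in the drilled block

TASK

The capped bit tubes are standing proud in the wooden block: push every one fully home, upright, so that its cap sits down on the block. One hole is blocked and its tube will not go down: do not force it, but take that tube out, put it in the spare hole and push it home there. Leave the other things on the bench where they are.

Things in the scene. Friction and masses are not known exactly. Their poses are not given: they have to be found in the camera images.
- rack: fixed wooden block, 72 x 272 x 100 mm tall, with five vertical holes in one row along its y axis, 52 mm apart, 24.5 mm wide with a 3 mm chamfer. Origin at the centre of its underside on the bench, z up; top face 100 mm above the origin. Only its position and turn vary.
- rack_hole0 (a point): centre of the mouth of hole 0 of the block, level with its top face, at y = -104 mm in the block's frame. In every hole a cork pad, held by friction, carries the tube: 5 to 7 N push it down, it stays where left and never rises. All pads start 50 mm below the block's top, the spare hole's too, so a tube set in there also stands 20 mm proud until pressed.
- rack_hole1 (a point): centre of the mouth of hole 1 of the block, level with its top face, at y = -52 mm in the block's frame. A free pad goes down far enough for the cap to come down on the block.
- rack_hole2 (a point): centre of the mouth of hole 2 of the block, level with its top face, at y = 0 mm in the block's frame. In one of the four occupied holes, not to be told by eye, a broken stub stops the pad hard after about 5 mm, leaving the cap's underside about 15 mm above the block.
- rack_hole3 (a point): centre of the mouth of hole 3 of the block, level with its top face, at y = 52 mm in the block's frame. Four holes hold tubes; one, varying, is the empty spare.
- rack_hole4 (a point): centre of the mouth of hole 4 of the block, level with its top face, at y = 104 mm in the block's frame. Tubes are free in the holes and lift straight out.
- tube0: one of four like bit tubes: clear round body 22 mm across and 70 mm long below a grey cap 28 mm across and 22 mm tall (92 mm in all, 40 to 80 g). Origin at the centre of its underside, z up along the tube. At the start it stands in one of the holes with the underside of its cap 20 mm above the block. Which is in which hole varies. More than 60 N of push on top of its cap counts as forcing it.
- tube1: one of four like bit tubes: clear round body 22 mm across and 70 mm long below a grey cap 28 mm across and 22 mm tall (92 mm in all, 40 to 80 g). Origin at the centre of its underside, z up along the tube. At the start it stands in one of the holes with the underside of its cap 20 mm above the block. Which is in which hole varies. More than 60 N of push on top of its cap counts as forcing it.
- tube2: one of four like bit tubes: clear round body 22 mm across and 70 mm long below a grey cap 28 mm across and 22 mm tall (92 mm in all, 40 to 80 g). Origin at the centre of its underside, z up along the tube. At the start it stands in one of the holes with the underside of its cap 20 mm above the block. Which is in which hole varies. More than 60 N of push on top of its cap counts as forcing it.
- tube3: one of four like bit tubes: clear round body 22 mm across and 70 mm long below a grey cap 28 mm across and 22 mm tall (92 mm in all, 40 to 80 g). Origin at the centre of its underside, z up along the tube. At the start it stands in one of the holes with the underside of its cap 20 mm above the block. Which is in which hole varies. More than 60 N of push on top of its cap counts as forcing it.
- tin: bystander: closed tin, 90 mm across, 110 mm tall, origin at the centre of its underside
- driver: bystander: screwdriver lying flat along its x axis
- offcut: bystander: wooden offcut 90 x 50 x 35 mm, origin at the centre of its underside
Mind the look-alikes: they are no part of the job. Leave any green look-alike of the tube1 alone. What is shaped like the tube0 but red is not meant.

How it is judged (in metres and radians):
At the end, for the whole second after the job is handed in: All four tubes stand still and upright (within 5 degrees) in holes of the block, each cap down on the block to within 2.5 mm (z of tube0 in the frame of rack between 0.025 and 0.0325 m and x of tube0 in the frame of rack between -0.005 and 0.005 m and y of tube0 in the frame of rack between -0.11 and 0.11 m and angle between each of tube0, tube1, tube2, tube3's own z axis and vertical below 0.09 rad and linear speed of each of tube0, tube1, tube2, tube3 below 0.02 m/s and z of tube1 in the frame of rack between 0.025 and 0.0325 m and x of tube1 in the frame of rack between -0.005 and 0.005 m and y of tube1 in the frame of rack between -0.11 and 0.11 m and z of tube2 in the frame of rack between 0.025 and 0.0325 m and x of tube2 in the frame of rack between -0.005 and 0.005 m and y of tube2 in the frame of rack between -0.11 and 0.11 m and z of tube3 in the frame of rack between 0.025 and 0.0325 m and x of tube3 in the frame of rack between -0.005 and 0.005 m and y of tube3 in the frame of rack between -0.11 and 0.11 m); the robot touches nothing.
It fails at once if a tube is forced: the fingers push on its cap from above with more than 60 N ((contact force between the fingers and tube0 above 60 N and z of the grasp point in the frame of tube0 above 0.098 m) or (contact force between the fingers and tube1 above 60 N and z of the grasp point in the frame of tube1 above 0.098 m) or (contact force between the fingers and tube2 above 60 N and z of the grasp point in the frame of tube2 above 0.098 m) or (contact force between the fingers and tube3 above 60 N and z of the grasp point in the frame of tube3 above 0.098 m)).
It fails at once if a bystander is moved by more than 30 mm (distance of any of tin, driver, offcut from where it was at the start of the episode above 0.03 m).
It also fails if it takes over 67 s, if anything falls off the work surface, if the arm or the gripper's body presses on something with over 40 N, if the wrist force passes 120 N, or if a joint passes its speed limit or range.

ROBOT

A 6-joint arm with a two-finger parallel gripper is mounted at the origin on the work surface. World frame = base frame: x ahead of the robot, y to its left, z up, the work surface at z = 0. Lengths are in mm, angles in degrees, forces in N, time in s.
With the tool pointing down it reaches from about 350 to 850 mm from the base axis. Payload 8.1 kg.
Tool frame: the origin (TCP) lies on the centre line of the jaws, within the pads' length; the fingertips stand 11 mm ahead of it and the grasp point (between the pads) lies 8 mm behind it; z points along the fingers, y is the direction in which the jaws open and shut (so a half turn about z gives the same grasp; the last joint's range is limited). The gripper opens to 85 mm and grips with 20 to 120 N. Pads are 22 mm wide; open, the fingers measure 114 mm over their backs; the gripper's body (76 mm by 85 mm) begins 54 mm behind the grasp point. The pads swing forward as they close: fully open they stand 13 mm farther back than shut.
Start: joints at [61.627, 7.471, 85.268, -0, 87.261, -4.893], TCP at [239.035, 550.334, 242.292] pointing down, gripper open.
Joint ranges: [-169.43, 169.43], [-51.17, 129.36], [1.28, 143.12], [-76.62, 256.62], [0, 156.53], [-152.29, 152.29]. Speed limits (degrees/s): [136.94, 136.94, 159.86, 180, 180, 180].

INTERFACE

Orientations are given as [roll, pitch, yaw] about the fixed x, y, z axes, in that order (R = Rz(yaw) Ry(pitch) Rx(roll)).
In Python, from bench import telemetry, viewer, r gives the robot as it stands.
- The arm moves only by the shell command python3 -m inch 'ROWS' [FORCE]. ROWS is JSON, a list of rows, each a list of 3 entries, a list of its own where there are three numbers: the shift along the tool's x, y, z in cm, then the turn, a rotation vector about the tool's x, y, z in rad, then the opening, from 0 (shut) to 1 (fully open). A call has 1 to 20 rows; each row is the pose to reach, as a shift and turn from the pose commanded when the call began, along the tool's axes at that moment; what a row does not reach only later rows make up. A row lasts 1/10 s, in which the tool goes at most 50 mm and 8.59 degrees, less where a joint would pass 70% of its speed; a pose out of reach is approached as far as the arm can. A call with a gripper value outside its range is refused whole. The fingers move at their own pace and stop on an object; FORCE is the grip in N (left out, the last holds). Time passes only in rows, so rows that repeat a pose let the fingers close. It gives the time, the measured TCP pose, the force and the opening at its end, in the units of the state.
- telemetry.sense(): the state, without advancing time (a new reading comes with each control period).
- viewer.snapshot(name): name is "scene" or "top"; returns the picture (480x640x3 uint8, red, green, blue); there is no depth.
- viewer.camera_model(name): a dict with "fx", "fy", "cx", "cy" (pixels), "dist" ([k1, k2, p1, p2, k3] as OpenCV has them; the pictures are not rectified), "cam_to_world" (4x4, takes a point from camera to world coordinates). Camera axes: x right, y down, z forward; pixel columns grow to the right and rows downward; lengths in mm; the calibration is good to about 2 mm. A picture is of the moment at which its call begins. camera_model takes no time and is no camera call.
- r.hand_in(): hands the job in, once; it reports no verdict.
The state is a dict: "time": time; "joint_pos": joint angles; "qd": joint speeds; "joint_efforts": joint torques, N m; "tool_pos": TCP position; "tcp_rot": TCP orientation; "ft_force": force on the tool from outside, world axes, zero at the start; "wrist_torque": the same for the moment, N m; "finger_gap": finger opening in mm.
Only numpy, scipy, OpenCV 4.12 (cv2) and the standard library are available. Lean on these libraries where they do the work, as an engineer would, in place of code of your own. Each camera call takes 0.05 s, during which the arm holds its last target.

## Working session

There is one attempt and no reset: what is moved stays moved. The work goes in short steps, Python scripts to look and compute and a shell command to move; the robot and the scene stay as the last step left them, time stands still between calls to the robot, and variables do not carry over. Pictures are saved under pics/ and viewed, and the job is handed in when it is done.

```bash
ls; mkdir -p pics
python3 - <<'E'
from bench import telemetry, viewer, r
import cv2, numpy as np
np.set_printoptions(precision=3,suppress=True)
for n in ["scene","top"]:
    cv2.imwrite(f"pics/{n}0.png",viewer.snapshot(n)[:,:,::-1])
    print(viewer.camera_model(n))
print(telemetry.sense())
E
```

```text
pics
{'fx': 497.56369821498447, 'fy': 497.56369821498447, 'cx': 315.9967929488227, 'cy': 245.31747362035514, 'dist': array([0.044, 0.   , 0.   , 0.   , 0.   ]), 'cam_to_world': array([[  -0.734,    0.523,   -0.434, 1094.371],
       [   0.679,    0.578,   -0.453,  553.847],
       [   0.014,   -0.627,   -0.779, 1025.674],
       [   0.   ,    0.   ,    0.   ,    1.   ]])}
{'fx': 495.7936880851311, 'fy': 495.7936880851311, 'cx': 328.57756233123234, 'cy': 238.73498119086136, 'dist': array([-0.137,  0.   ,  0.   ,  0.   ,  0.   ]), 'cam_to_world': array([[   0.016,   -0.998,    0.067,  492.174],
       [  -1.   ,   -0.016,    0.007,   29.167],
       [  -0.006,   -0.067,   -0.998, 1221.793],
       [   0.   ,    0.   ,    0.   ,    1.   ]])}
{'time': 0.1, 'joint_pos': array([61.627,  7.511, 85.323,  0.001, 87.264, -4.893]), 'qd': array([ 0.021, -0.114, -0.189, -0.052,  0.078, -0.028]), 'joint_efforts': array([  0.001, -57.095, -50.194,  -0.   ,   0.008,  -0.   ]), 'tool_pos': array([238.799, 549.894, 241.346]), 'tcp_rot': array([-179.902,   -0.009,  156.519]), 'ft_force': array([ 0.516,  0.011, -0.604]), 'wrist_torque': array([-0.023, -0.063, -0.01 ]), 'finger_gap': 85.16472382740606}
```

View pics/scene0.png

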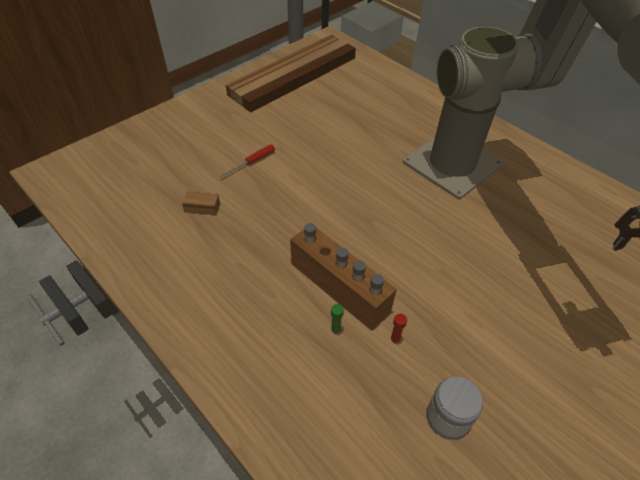

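View pics/top0.png

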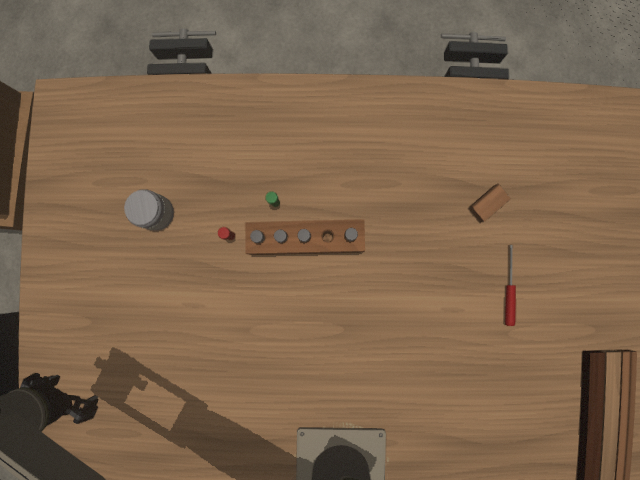

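Scene view: caps at (310,231), (342,255), (359,269) and (377,283), with the empty hole at (325,251). In the top view the caps are at (258,236), (280,236), (304,235) and (351,234), and the hole is at (328,237). The look-alikes are green at top (272,198) and red at (224,233). The tin is also grey, at (144,208). I choose the four grey caps standing on the block.

```bash
cat > h.py <<'E'
from bench import telemetry, viewer, r
import cv2, numpy as np
np.set_printoptions(precision=2,suppress=True)
def ray(n,uv):
    c=viewer.camera_model(n);K=np.array([[c['fx'],0,c['cx']],[0,c['fy'],c['cy']],[0,0,1]])
    p=cv2.undistortPoints(np.array([[uv]],float),K,np.array(c['dist']))[0,0]
    T=c['cam_to_world'];return T[:3,3],T[:3,:3]@np.array([p[0],p[1],1])
def onz(n,uv,z):
    o,d=ray(n,uv);return o+d*(z-o[2])/d[2]
def proj(n,P):
    c=viewer.camera_model(n);K=np.array([[c['fx'],0,c['cx']],[0,c['fy'],c['cy']],[0,0,1]])
    M=np.linalg.inv(c['cam_to_world']);rv,_=cv2.Rodrigues(M[:3,:3])
    return cv2.projectPoints(np.array([P],float),rv,M[:3,3],K,np.array(c['dist']))[0][0,0]
def tri(a,b):
    o1,d1=ray("scene",a);o2,d2=ray("top",b)
    s=np.linalg.lstsq(np.c_[d1,-d2],o2-o1,rcond=None)[0]
    p,q=o1+s[0]*d1,o2+s[1]*d2;return (p+q)/2,np.linalg.norm(p-q)
E
python3 - <<'E'
from h import *
t=cv2.imread('pics/top0.png');s=cv2.imread('pics/scene0.png')
cv2.imwrite('pics/ct.png',cv2.resize(t[180:280,210:380],None,fx=4.5,fy=4.5,interpolation=cv2.INTER_CUBIC))
cv2.imwrite('pics/cs.png',cv2.resize(s[215:335,280:420],None,fx=4.5,fy=4.5,interpolation=cv2.INTER_CUBIC))
hsv=cv2.cvtColor(t,cv2.COLOR_BGR2HSV)
# block mask and grey mask
for nm,im,(x0,y0,x1,y1) in [("top",t,(240,215,370,260)),("scene",s,(285,215,400,330))]:
    h=cv2.cvtColor(im,cv2.COLOR_BGR2HSV)
    g=((h[...,1]<70)&(h[...,2]>50)).astype(np.uint8);m=np.zeros_like(g);m[y0:y1,x0:x1]=g[y0:y1,x0:x1]
    n,_,st,ce=cv2.connectedComponentsWithStats(m)
    for i in range(1,n):
        if st[i,4]>15: print(nm,st[i],ce[i])
E
```

```text
top [298 229  13  13 130] [303.59 234.98]
top [345 228  13  13 131] [350.76 233.97]
top [250 230  14  13 138] [256.66 236.18]
top [274 230  13  13 131] [279.99 235.71]
scene [304 223  12  20 163] [309.58 231.61]
scene [337 248  11  20 169] [341.62 256.39]
scene [354 261  12  20 180] [358.63 269.61]
scene [371 274  13  21 189] [376.31 283.22]
```

View pics/ct.png

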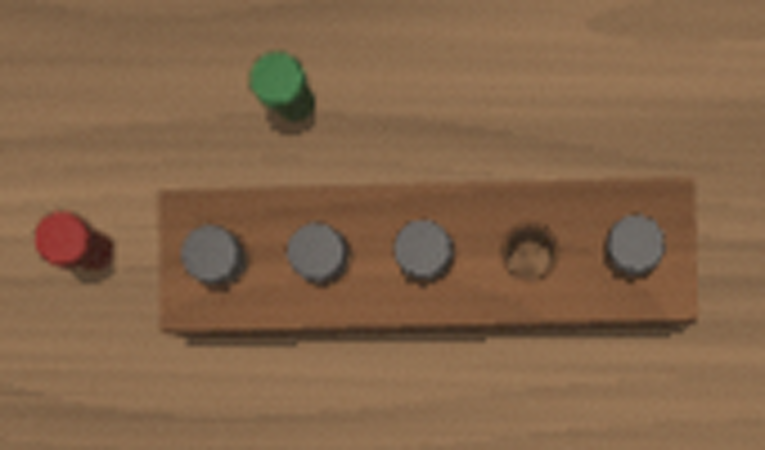

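View pics/cs.png

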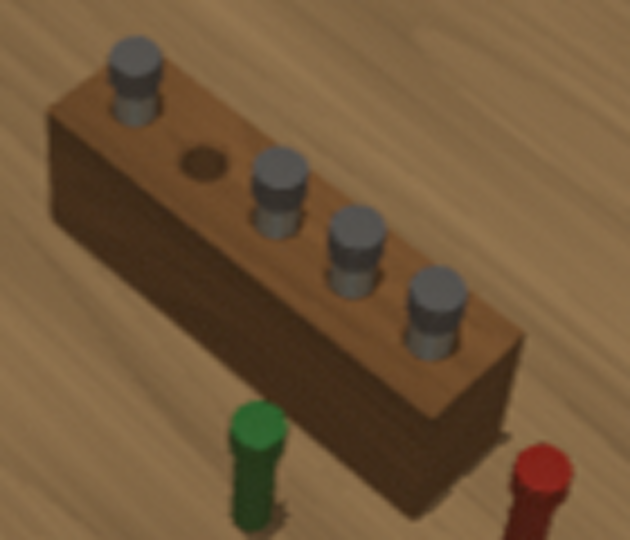

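Run:
```python
from h import *
t=[(256.66,236.18),(279.99,235.71),(303.59,234.98),(350.76,233.97)]
P=np.array([onz("top",u,142)for u in t]);print(P)
# scene cap-top centres from the crop
s=[(437,292),(358,228),(280,172),(136,60)]
S=[((u+.5)/4.5+279.5,(v+.5)/4.5+214.5) for u,v in s]
for a,b in zip(S,t): print('scene z142',onz("scene",a,142),'tri',*tri(a,b))
C=[onz("top",((u+.5)/4.5+209.5,(v+.5)/4.5+179.5),100) for u,v in [(160,190),(694,179),(697,320),(162,330)]]
C=np.array(C);print(C,[np.linalg.norm(C[i]-C[i-1]) for i in range(4)],C.mean(0))
h=onz("top",((529+.5)/4.5+209.5,(252+.5)/4.5+179.5),100);print('hole',h, onz("scene",((204+.5)/4.5+279.5,(163+.5)/4.5+214.5),100))
k=np.array([0,1,2,4])
A=np.c_[np.ones(4),k];f=np.linalg.lstsq(A,P[:,:2],rcond=None)[0]
print(f,np.linalg.norm(f[1]),A@f-P[:,:2],'yaw',np.degrees(np.arctan2(-f[1,1],-f[1,0])))
print([f[0]+i*f[1] for i in range(5)])
```

```text
[[567.49 194.22 142.  ]
 [569.32 142.91 142.  ]
 [571.73  91.25 142.  ]
 [575.56 -11.76 142.  ]]
scene z142 [569.41 198.25 142.  ] tri [567.23 195.66 137.27] 1.8561322477648043
scene z142 [570.06 146.08 142.  ] tri [568.91 143.97 138.98] 1.9301026964563013
scene z142 [573.95  95.51 142.  ] tri [571.53  92.2  136.91] 1.752845698610813
scene z142 [577.58  -7.59 142.  ] tri [575.34 -11.3  137.24] 1.7307633520038634
[[602.86 227.95 100.  ]
 [612.53 -42.68 100.  ]
 [541.24 -44.99 100.  ]
 [531.81 224.98 100.  ]] [np.float64(71.11477049280488), np.float64(270.803338502947), np.float64(71.32783330323002), np.float64(270.1293049656263)] [572.11  91.32 100.  ]
hole [574.22  40.12 100.  ] [574.66  42.59 100.  ]
[[567.46 194.3 ]
 [  2.04 -51.51]] 51.55098044964493 [[-0.03  0.08]
 [ 0.17 -0.13]
 [-0.19  0.03]
 [ 0.05  0.02]] yaw 92.26518418984901
[array([567.46, 194.3 ]), array([569.5 , 142.79]), array([571.53,  91.28]), array([573.57,  39.77]), array([575.61, -11.74])]
```

```bash
cat >> h.py <<'E'
def rel(cmd,yaw,tgt,yaw2=None):
    p=np.radians(yaw);R=np.array([[np.cos(p),np.sin(p),0],[np.sin(p),-np.cos(p),0],[0,0,-1.]])
    s=R.T@(np.array(tgt)-np.array(cmd))/10
    print('shift cm',s.round(3),'turn z',0 if yaw2 is None else round(np.radians(yaw-yaw2),4))
C0=np.array([572,92.5]);E=np.array([.0396,-.9992])
def hole(k): return C0+52*k*E   # k=-2..2, spare k=1
E
python3 -c "
from h import *
rel([239.035,550.334,242.292],156.519,[*hole(-2),190],92.27)
for k in range(-2,3):print(hole(k))"
```

```text
shift cm [-44.26 -19.36   5.23] turn z 1.1214
[567.88 196.42]
[569.94 144.46]
[572.   92.5]
[574.06  40.54]
[576.12 -11.42]
```

```bash
python3 -m inch '[[[-44.26,-19.36,5.23],[0,0,1.1214],0],[[-44.26,-19.36,5.23],[0,0,1.1214],0],[[-44.26,-19.36,5.23],[0,0,1.1214],0],[[-44.26,-19.36,5.23],[0,0,1.1214],0],[[-44.26,-19.36,5.23],[0,0,1.1214],0],[[-44.26,-19.36,5.23],[0,0,1.1214],0],[[-44.26,-19.36,5.23],[0,0,1.1214],0],[[-44.26,-19.36,5.23],[0,0,1.1214],0],[[-44.26,-19.36,5.23],[0,0,1.1214],0],[[-44.26,-19.36,5.23],[0,0,1.1214],0],[[-44.26,-19.36,5.23],[0,0,1.1214],0],[[-44.26,-19.36,5.23],[0,0,1.1214],0],[[-44.26,-19.36,5.23],[0,0,1.1214],0],[[-44.26,-19.36,5.23],[0,0,1.1214],0]]' 40
python3 - <<'E'
from h import *
im=viewer.snapshot("top")[:,:,::-1];cv2.imwrite('pics/t1.png',cv2.resize(im[150:280,190:390],None,fx=4,fy=4))
im=viewer.snapshot("scene")[:,:,::-1];cv2.imwrite('pics/s1.png',cv2.resize(im[150:350,250:450],None,fx=3,fy=3))
E
```

```text
time: 1.5
tool_pos: [567.2, 197.5, 190.1]
tcp_rot: [-180.0, -0.0, 92.4]
ft_force: [0.2, 0.3, -0.0]
finger_gap: 0.5
```

View pics/t1.png

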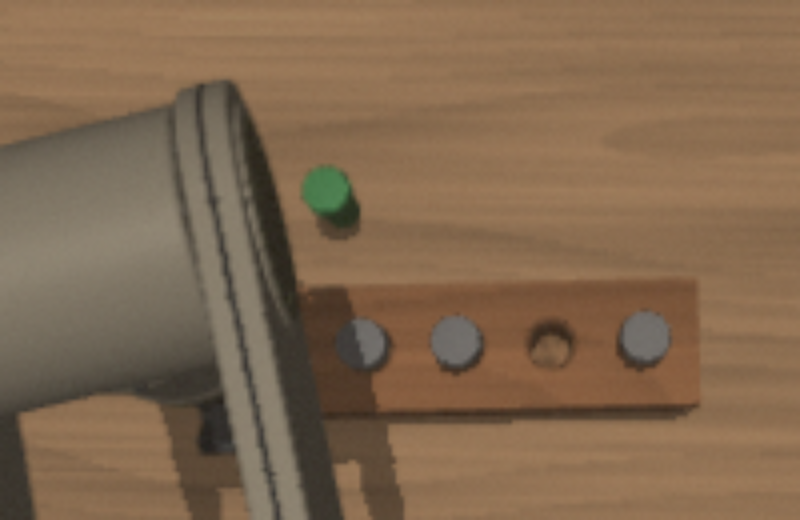

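View pics/s1.png

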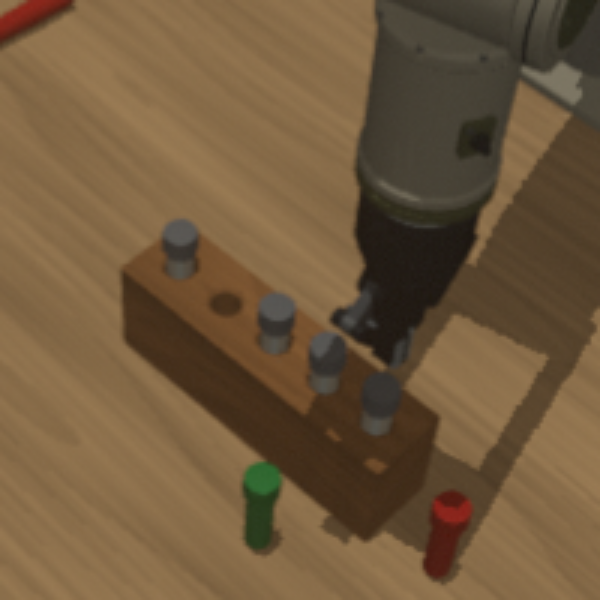

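```bash
python3 -c "
from h import *
s=telemetry.sense();print(s['tool_pos'],s['time'],s['tcp_rot'],s['ft_force'])"
```

```text
[567.34 197.46 190.24] 1.6 [179.98  -0.01  92.37] [-0.98  0.66 -1.09]
```

The t1/s1 crops show the closed fingers above the end cap (hole k=-2). The other caps and the spare hole are untouched. I'll go down to just above the cap and then creep.

```bash
python3 -m inch '[[[0,0,1.5],[0,0,0],0],[[0,0,3],[0,0,0],0],[[0,0,3],[0,0,0],0],[[0,0,3.2],[0,0,0],0],[[0,0,3.4],[0,0,0],0],[[0,0,3.6],[0,0,0],0],[[0,0,3.8],[0,0,0],0],[[0,0,3.9],[0,0,0],0],[[0,0,3.9],[0,0,0],0]]'
python3 -m inch '[[[0,0,0.1],[0,0,0],0],[[0,0,0.2],[0,0,0],0],[[0,0,0.3],[0,0,0],0],[[0,0,0.3],[0,0,0],0]]'
```

```text
time: 2.5
tool_pos: [568.4, 196.5, 151.9]
tcp_rot: [179.9, -0.0, 92.3]
ft_force: [-0.2, 1.0, 4.5]
finger_gap: 0.1
time: 2.9
tool_pos: [568.4, 196.5, 148.7]
tcp_rot: [179.9, -0.0, 92.3]
ft_force: [-0.2, 0.6, 4.5]
finger_gap: 0.0
```

```bash
python3 -m inch '[[[0,0,0.1],[0,0,0],0],[[0,0,0.2],[0,0,0],0],[[0,0,0.2],[0,0,0],0]]'
python3 -m inch '[[[0,0,0.1],[0,0,0],0],[[0,0,0.2],[0,0,0],0],[[0,0,0.2],[0,0,0],0]]'
```

```text
time: 3.2
tool_pos: [569.1, 196.7, 148.0]
tcp_rot: [179.8, -0.0, 92.3]
ft_force: [-0.9, -0.5, 10.1]
finger_gap: -0.1
time: 3.5
tool_pos: [570.3, 197.0, 147.9]
tcp_rot: [179.6, -0.1, 92.3]
ft_force: [-1.6, -0.8, 17.3]
finger_gap: -0.1
```

Hole k=-2 stops hard at 5 mm of travel (10→17 N with no further movement), so that one is blocked. Next I back off, open, grip its cap and lift it out.

```bash
python3 -m inch '[[[0,0,-3],[0,0,0],0],[[0,0,-6],[0,0,0],0.6],[[0,0,-6],[0,0,0],0.8],[[0,0,-6],[0,0,0],0.8],[[0,0,-6],[0,0,0],0.8],[[0,0,-6],[0,0,0],0.8],[[0,0,-6],[0,0,0],0.8]]' 40
python3 - <<'E'
from h import *
im=viewer.snapshot("scene")[:,:,::-1];cv2.imwrite('pics/s2.png',cv2.resize(im[150:350,250:450],None,fx=3,fy=3))
E
```

```text
time: 4.2
tool_pos: [567.2, 196.3, 202.6]
tcp_rot: [-179.9, 0.0, 92.3]
ft_force: [0.8, 0.1, 0.6]
finger_gap: 68.6
```

View pics/s2.png

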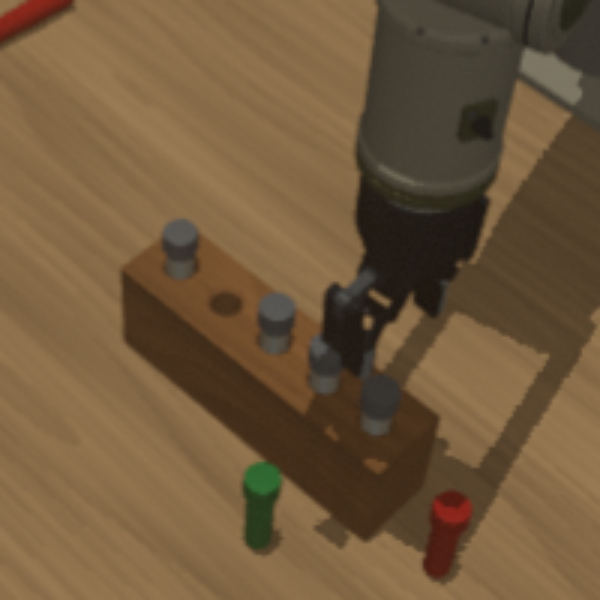

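s2 shows the jaws open across the row above the end cap at (380,400). The other tubes are unchanged. I go down and grip.

```bash
python3 -m inch '[[[0,0,4],[0,0,0],0.8],[[0,0,6.5],[0,0,0],0.8],[[0,0,8],[0,0,0],0.8],[[0,0,8.6],[0,0,0],0.8],[[0,0,8.6],[0,0,0],0.8],[[0,0,8.6],[0,0,0],0.8]]' 40
python3 -m inch '[[[0,0,0],[0,0,0],0.2],[[0,0,0],[0,0,0],0.2],[[0,0,0],[0,0,0],0.2],[[0,0,0],[0,0,0],0.2],[[0,0,0],[0,0,0],0.2],[[0,0,0],[0,0,0],0.2],[[0,0,0],[0,0,0],0.2]]' 40
```

```text
time: 4.85
tool_pos: [568.8, 196.7, 119.5]
tcp_rot: [179.9, -0.0, 92.3]
ft_force: [0.3, 1.2, 0.3]
finger_gap: 67.9
time: 5.55
tool_pos: [568.3, 196.6, 119.0]
tcp_rot: [179.9, -0.0, 92.3]
ft_force: [-2.3, -0.9, 6.6]
finger_gap: 26.7
```

```bash
python3 -m inch '[[[0,0,-0.5],[0,0,0],0.2],[[0,0,-1.5],[0,0,0],0.2],[[0,0,-3.5],[0,0,0],0.2],[[0,0,-6],[0,0,0],0.2],[[0,0,-9],[0,0,0],0.2],[[0,0,-11],[0,0,0],0.2],[[0,0,-12],[0,0,0],0.2],[[0,0,-12],[0,0,0],0.2],[[0,0,-12],[0,0,0],0.2]]' 60
python3 - <<'E'
from h import *
im=viewer.snapshot("scene")[:,:,::-1];cv2.imwrite('pics/s3.png',cv2.resize(im[150:350,250:450],None,fx=3,fy=3))
rel([567.88,196.42,238],92.27,[*hole(1),238])
E
```

```text
time: 6.45
tool_pos: [567.5, 196.3, 237.0]
tcp_rot: [-179.9, 0.0, 92.3]
ft_force: [-0.2, 0.4, -2.1]
finger_gap: 26.7
shift cm [-15.6   0.    0. ] turn z 0
```

View pics/s3.png

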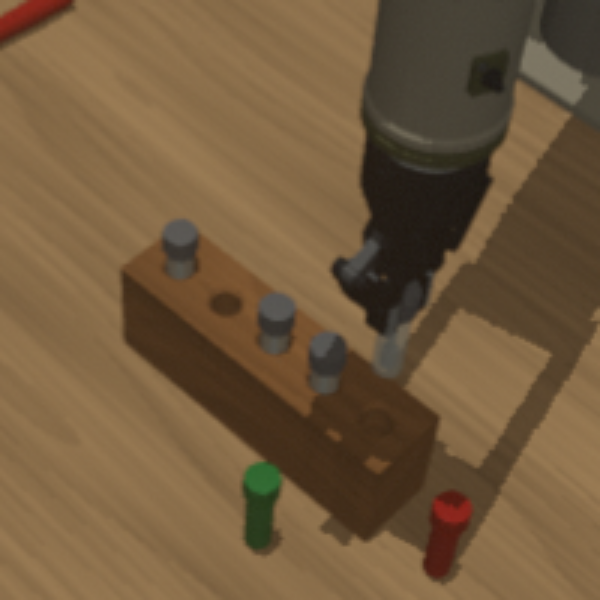

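The tube is out and held upright (its bottom is at crop (390,371)). Its hole is empty at (376,421). I carry it to the spare hole.

```bash
python3 -m inch '[[[-3,0,0],[0,0,0],0.2],[[-7,0,0],[0,0,0],0.2],[[-11,0,0],[0,0,0],0.2],[[-14,0,0],[0,0,0],0.2],[[-15.6,0,0],[0,0,0],0.2],[[-15.6,0,0],[0,0,0],0.2],[[-15.6,0,0],[0,0,0],0.2],[[-15.6,0,0],[0,0,0],0.2]]' 60
python3 - <<'E'
from h import *
print(onz("scene",(250+390.5/3-.5,150+372/3-.5),163))
im=viewer.snapshot("scene")[:,:,::-1];cv2.imwrite('pics/s4.png',cv2.resize(im[180:300,270:390],None,fx=5,fy=5,interpolation=cv2.INTER_CUBIC))
print(telemetry.sense()['tool_pos'])
print(proj("scene",[574.06,40.54,163]),proj("scene",[574.06,40.54,100]))
E
```

```text
time: 7.3
tool_pos: [573.8, 41.8, 237.5]
tcp_rot: [-180.0, -0.0, 92.3]
ft_force: [0.5, -0.5, -0.9]
finger_gap: 26.4
[565.78 200.31 163.  ]
[573.9   41.86 237.74]
[325.29 233.02] [324.53 250.19]
```

View pics/s4.png

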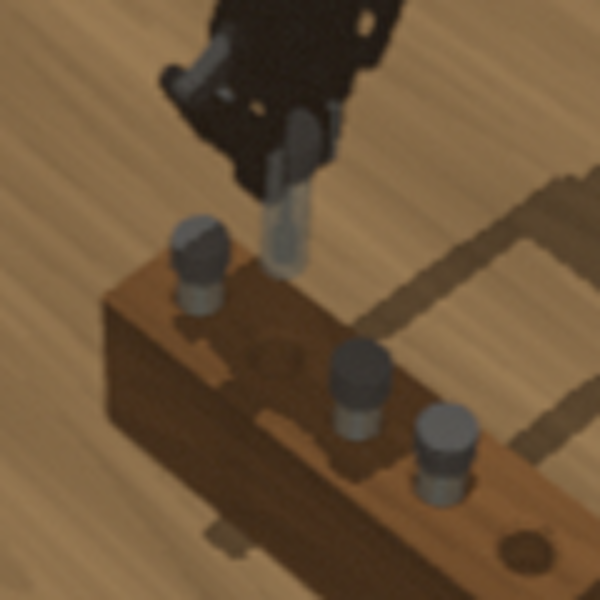

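```bash
python3 -m inch '[[[0,0,1],[0,0,0],0.2],[[0,0,3],[0,0,0],0.2],[[0,0,4.5],[0,0,0],0.2],[[0,0,5.4],[0,0,0],0.2],[[0,0,5.8],[0,0,0],0.2],[[0,0,6.0],[0,0,0],0.2],[[0,0,6.3],[0,0,0],0.2],[[0,0,6.6],[0,0,0],0.2],[[0,0,6.9],[0,0,0],0.2],[[0,0,7.2],[0,0,0],0.2]]' 60
python3 - <<'E'
from h import *
im=viewer.snapshot("scene")[:,:,::-1];cv2.imwrite('pics/s5.png',cv2.resize(im[180:300,270:390],None,fx=5,fy=5,interpolation=cv2.INTER_CUBIC))
print(telemetry.sense()['tool_pos'],telemetry.sense()['wrist_torque'])
E
```

```text
time: 8.35
tool_pos: [574.2, 40.5, 166.1]
tcp_rot: [180.0, 0.0, 92.3]
ft_force: [0.3, 0.2, -1.4]
finger_gap: 26.7
[573.84  40.51 165.34] [-0.01  0.01  0.04]
```

View pics/s5.png

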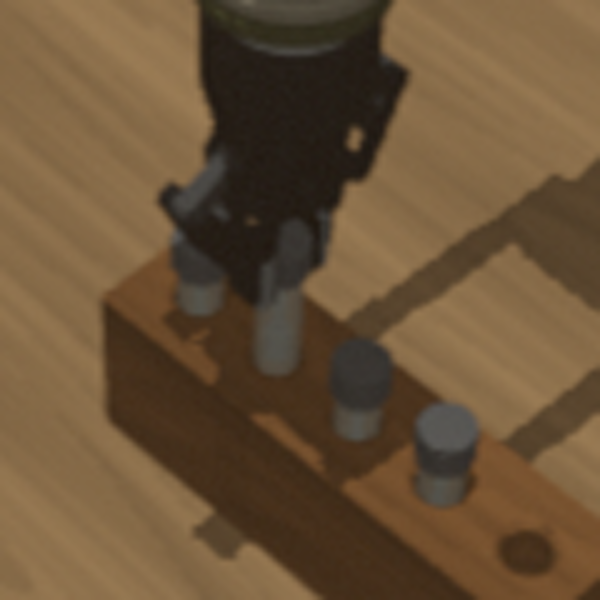

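The tube is entering the hole without any force.

```bash
python3 -m inch '[[[0,0,0.5],[0,0,0],0.2],[[0,0,1.2],[0,0,0],0.2],[[0,0,2],[0,0,0],0.2],[[0,0,2.7],[0,0,0],0.2],[[0,0,3.3],[0,0,0],0.2],[[0,0,3.7],[0,0,0],0.2],[[0,0,4],[0,0,0],0.2],[[0,0,4],[0,0,0],0.2],[[0,0,4],[0,0,0],0.2]]' 60
python3 -m inch '[[[0,0,0],[0,0,0],0.8],[[0,0,0],[0,0,0],0.8],[[0,0,0],[0,0,0],0.8],[[0,0,0],[0,0,0],0.8],[[0,0,0],[0,0,0],0.8],[[0,0,-3],[0,0,0],0.8],[[0,0,-6],[0,0,0],0.8],[[0,0,-6.5],[0,0,0],0],[[0,0,-6.5],[0,0,0],0],[[0,0,-6.5],[0,0,0],0],[[0,0,-6.5],[0,0,0],0],[[0,0,-6.5],[0,0,0],0],[[0,0,-6.5],[0,0,0],0]]' 40
python3 - <<'E'
from h import *
im=viewer.snapshot("scene")[:,:,::-1];cv2.imwrite('pics/s6.png',cv2.resize(im[180:300,270:390],None,fx=5,fy=5,interpolation=cv2.INTER_CUBIC))
E
```

```text
time: 9.3
tool_pos: [574.2, 40.6, 126.2]
tcp_rot: [180.0, 0.0, 92.3]
ft_force: [0.2, 0.0, -0.3]
finger_gap: 26.4
time: 10.6
tool_pos: [573.6, 40.5, 190.0]
tcp_rot: [-179.9, -0.0, 92.3]
ft_force: [0.2, 0.1, 0.2]
finger_gap: 0.2
```

View pics/s6.png

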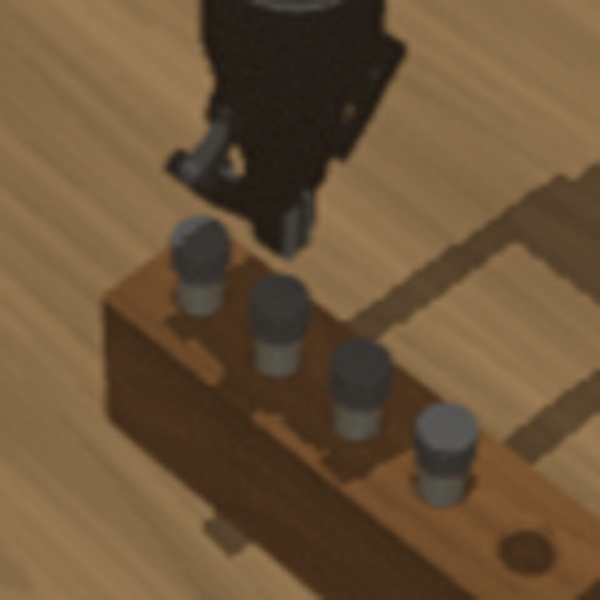

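s6 shows the tube standing in the spare hole, cap at crop (279,310). Now I press it down.

```bash
python3 -m inch '[[[0,0,1.5],[0,0,0],0],[[0,0,3],[0,0,0],0],[[0,0,3.6],[0,0,0],0],[[0,0,3.8],[0,0,0],0],[[0,0,4],[0,0,0],0],[[0,0,4.2],[0,0,0],0],[[0,0,4.4],[0,0,0],0],[[0,0,4.6],[0,0,0],0],[[0,0,4.6],[0,0,0],0]]' 40
python3 -m inch '[[[0,0,0.2],[0,0,0],0],[[0,0,0.4],[0,0,0],0],[[0,0,0.6],[0,0,0],0],[[0,0,0.8],[0,0,0],0],[[0,0,1],[0,0,0],0],[[0,0,1.2],[0,0,0],0],[[0,0,1.4],[0,0,0],0],[[0,0,1.4],[0,0,0],0]]'
```

```text
time: 11.55
tool_pos: [574.8, 40.5, 146.1]
tcp_rot: [179.9, 0.0, 92.3]
ft_force: [0.4, 0.8, 3.4]
finger_gap: 0.2
time: 12.35
tool_pos: [574.9, 40.5, 133.1]
tcp_rot: [179.9, 0.0, 92.3]
ft_force: [-4.4, 0.3, 12.9]
finger_gap: 0.5
```

```bash
python3 -m inch '[[[0,0,0.2],[0,0,0],0],[[0,0,0.3],[0,0,0],0],[[0,0,0.3],[0,0,0],0]]'
python3 -m inch '[[[0,0,-3],[0,0,0],0],[[0,0,-6.2],[0,0,0],0],[[-2,0,-6.2],[0,0,0],0],[[-5.2,0,-6.2],[0,0,0],0],[[-5.2,0,-6.2],[0,0,0],0],[[-5.2,0,-6.2],[0,0,0],0],[[-5.2,0,-6.2],[0,0,0],0]]'
```

```text
time: 12.65
tool_pos: [575.1, 40.5, 132.9]
tcp_rot: [179.8, 0.0, 92.3]
ft_force: [-14.7, 0.2, 30.9]
finger_gap: 0.2
time: 13.35
tool_pos: [575.9, -10.9, 189.7]
tcp_rot: [-180.0, -0.0, 92.3]
ft_force: [0.2, 0.1, -0.4]
finger_gap: -0.1
```

Home at 132.9 with a hard stop. Next is hole k=2, pressed to the same depth with a gentler end.

```bash
python3 -m inch '[[[0,0,1.5],[0,0,0],0],[[0,0,3],[0,0,0],0],[[0,0,3.6],[0,0,0],0],[[0,0,3.8],[0,0,0],0],[[0,0,4],[0,0,0],0],[[0,0,4.2],[0,0,0],0],[[0,0,4.4],[0,0,0],0],[[0,0,4.5],[0,0,0],0]]' 40
python3 -m inch '[[[0,0,0.2],[0,0,0],0],[[0,0,0.4],[0,0,0],0],[[0,0,0.6],[0,0,0],0],[[0,0,0.8],[0,0,0],0],[[0,0,1],[0,0,0],0],[[0,0,1.2],[0,0,0],0],[[0,0,1.4],[0,0,0],0],[[0,0,1.4],[0,0,0],0]]'
```

```text
time: 14.15
tool_pos: [576.9, -11.4, 146.2]
tcp_rot: [179.9, 0.0, 92.3]
ft_force: [-0.5, 1.0, 6.8]
finger_gap: -0.1
time: 14.95
tool_pos: [576.7, -11.2, 133.2]
tcp_rot: [179.9, -0.0, 92.3]
ft_force: [-6.9, 2.1, 14.0]
finger_gap: -0.2
```

Home at 133.2. Up, then over to k=0, 104 mm back.

```bash
python3 -m inch '[[[0,0,0.1],[0,0,0],0],[[0,0,0.1],[0,0,0],0]]'
python3 -m inch '[[[0,0,-3],[0,0,0],0],[[0,0,-6],[0,0,0],0],[[3,0,-6],[0,0,0],0],[[7,0,-6],[0,0,0],0],[[10.4,0,-6],[0,0,0],0],[[10.4,0,-6],[0,0,0],0],[[10.4,0,-6],[0,0,0],0],[[10.4,0,-6],[0,0,0],0]]'
python3 -m inch '[[[0,0,1.5],[0,0,0],0],[[0,0,3],[0,0,0],0],[[0,0,3.6],[0,0,0],0],[[0,0,3.8],[0,0,0],0],[[0,0,4],[0,0,0],0],[[0,0,4.2],[0,0,0],0],[[0,0,4.4],[0,0,0],0],[[0,0,4.5],[0,0,0],0]]' 40
```

```text
time: 15.15
tool_pos: [576.8, -11.2, 133.2]
tcp_rot: [179.9, 0.0, 92.3]
ft_force: [-10.8, 1.2, 20.0]
finger_gap: 0.2
time: 15.95
tool_pos: [572.1, 91.7, 190.0]
tcp_rot: [-180.0, 0.0, 92.3]
ft_force: [-0.8, 0.8, -0.1]
finger_gap: 0.1
time: 16.75
tool_pos: [572.3, 92.5, 145.4]
tcp_rot: [179.9, -0.0, 92.3]
ft_force: [-0.2, -0.6, 4.3]
finger_gap: -0.2
```

```bash
python3 -m inch '[[[0,0,0.2],[0,0,0],0],[[0,0,0.4],[0,0,0],0],[[0,0,0.6],[0,0,0],0],[[0,0,0.8],[0,0,0],0],[[0,0,1],[0,0,0],0],[[0,0,1.2],[0,0,0],0],[[0,0,1.4],[0,0,0],0],[[0,0,1.5],[0,0,0],0],[[0,0,1.5],[0,0,0],0]]'
```

```text
time: 17.65
tool_pos: [572.4, 92.4, 133.0]
tcp_rot: [179.9, 0.0, 92.3]
ft_force: [-12.0, -1.7, 26.7]
finger_gap: 0.0
```

Home at 133.0. Now k=-1.

```bash
python3 -m inch '[[[0,0,-3],[0,0,0],0],[[0,0,-6],[0,0,0],0],[[2.5,0,-6],[0,0,0],0],[[5.2,0,-6],[0,0,0],0],[[5.2,0,-6],[0,0,0],0],[[5.2,0,-6],[0,0,0],0],[[5.2,0,-6],[0,0,0],0]]'
python3 -m inch '[[[0,0,1.5],[0,0,0],0],[[0,0,3],[0,0,0],0],[[0,0,3.6],[0,0,0],0],[[0,0,3.8],[0,0,0],0],[[0,0,4],[0,0,0],0],[[0,0,4.2],[0,0,0],0],[[0,0,4.4],[0,0,0],0],[[0,0,4.5],[0,0,0],0]]' 40
```

```text
time: 18.35
tool_pos: [569.5, 143.8, 189.1]
tcp_rot: [-179.9, 0.0, 92.3]
ft_force: [-0.5, -0.5, -0.1]
finger_gap: 0.1
time: 19.15
tool_pos: [570.5, 144.6, 145.8]
tcp_rot: [179.9, -0.0, 92.3]
ft_force: [-0.7, -1.0, 4.6]
finger_gap: 0.2
```

```bash
python3 -m inch '[[[0,0,0.2],[0,0,0],0],[[0,0,0.4],[0,0,0],0],[[0,0,0.6],[0,0,0],0],[[0,0,0.8],[0,0,0],0],[[0,0,1],[0,0,0],0],[[0,0,1.2],[0,0,0],0],[[0,0,1.4],[0,0,0],0],[[0,0,1.5],[0,0,0],0],[[0,0,1.5],[0,0,0],0]]'
```

```text
time: 20.05
tool_pos: [570.6, 144.5, 133.1]
tcp_rot: [179.9, 0.0, 92.3]
ft_force: [-9.3, -1.9, 22.0]
finger_gap: 0.3
```

```bash
python3 -m inch '[[[0,0,-4],[0,0,0],0],[[0,0,-8],[0,0,0],0],[[0,0,-13],[0,0,0],0],[[3,-4,-15],[0,0,0],0],[[5,-9,-15],[0,0,0],0],[[8,-14,-15],[0,0,0],0],[[10,-16,-15],[0,0,0],0],[[10,-16,-15],[0,0,0],0],[[10,-16,-15],[0,0,0],0],[[10,-16,-15],[0,0,0],0],[[10,-16,-15],[0,0,0],0]]'
python3 - <<'E'
from h import *
s=viewer.snapshot("scene")[:,:,::-1].copy();t=viewer.snapshot("top")[:,:,::-1].copy()
cv2.imwrite('pics/s9full.png',s)
cv2.imwrite('pics/s9.png',cv2.resize(s[215:335,280:420],None,fx=4.5,fy=4.5,interpolation=cv2.INTER_CUBIC))
cv2.imwrite('pics/t9.png',t)
E
```

```text
time: 21.15
tool_pos: [406.8, 237.4, 279.7]
tcp_rot: [-180.0, 0.0, 92.2]
ft_force: [0.2, 0.0, 0.3]
finger_gap: 0.2
```

View pics/s9.png

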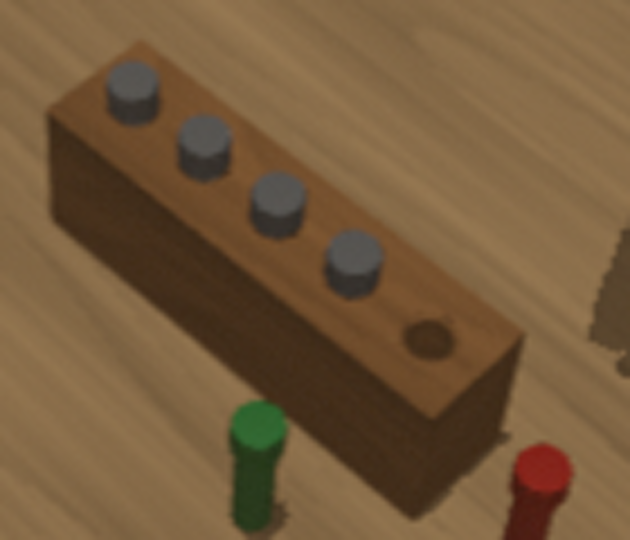

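View pics/t9.png

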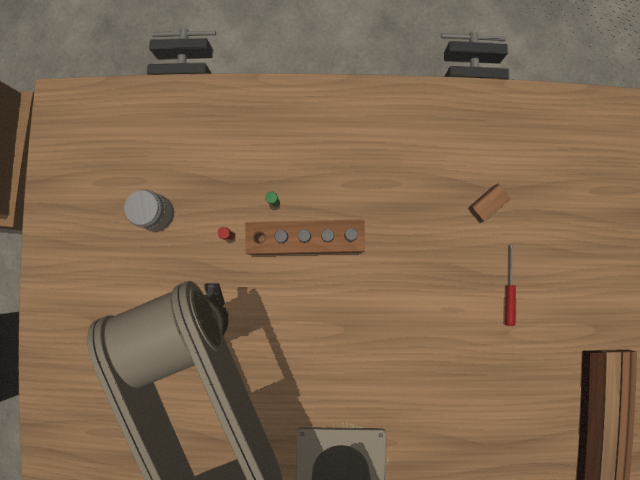

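All four caps sit down on the block at scene crop (133,92), (204,147), (278,204) and (353,263). The blocked hole is empty at (429,340). The bystanders and look-alikes have not moved, and the arm is clear.

```bash
python3 -c "
from h import *
print(r.hand_in())"
```

```text
the job is handed in; nothing more can be done
None
```

All four tubes are pushed home and the job is handed in at about 21 s of the 67 s allowed; no verdict was reported.

- **Blocked hole:** it is the end hole at the +y end. Its tube stopped hard after 5 mm and I stopped pushing with readings of 17 N. I lifted that tube out, put it in the spare hole (fourth along the row from that end) without resistance, and pressed it home there.
- **The other three:** each was pressed down in its own hole. For all four, the fingertips stopped at about 122 mm, where the top of a fully seated cap should be. The highest push I read was 31 N; forces were read only at the end of each move.
- **Last pictures:** all four caps sit flat on the block and the blocked hole is empty. The tin, driver, offcut and the red and green look-alikes are in the same places as in the first picture, and the arm is clear of everything.
- **Disagreements:** the two cameras differed by 2–4 mm on cap positions, and the measured hole spacing came out at 51.6 mm instead of 52 mm, so I used a position between the two views and the given spacing. The gripper read 26.7 mm on the 28 mm cap. None of these caused trouble.

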